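Seat the top sieve square on the stack, then set the shaker

ROBOT

A 6-joint arm with a two-finger parallel gripper is mounted at the origin on a cart in front of the work surface, level with it; the furniture and walls round the work are solid. World frame = base frame: x ahead of the robot, y to its left, z up, the work surface at z = 0. Lengths are in mm, angles in rad, forces in N, time in s.
With the tool pointing down it reaches from about 350 to 875 mm from the base axis. Payload 4.2 kg.
Tool frame: the origin (TCP) lies at the very end of the fingers, on their centre line; the grasp point (between the pads) lies 19 mm behind it; z points along the fingers, y is the direction in which the jaws open and shut (so a half turn about z gives the same grasp; the last joint's range is limited). The gripper opens to 85 mm and grips with 20 to 120 N. Pads are 22 mm wide; open, the fingers measure 114 mm over their backs; the gripper's body (76 mm by 85 mm) begins 54 mm behind the grasp point. The pads swing forward as they close: fully open they stand 13 mm farther back than shut.
Start: joints at [1.488, 0.385, 0.008, 0, -1.194, -0.259], TCP at [209.457, 588.835, 231.312] pointing down, gripper open.
Joint ranges: [-3.14, 3.14], [-1.21, 2.06], [-1.07, 1.41], [-3.16, 2.05], [-2.99, -0.16], [-3.1, 3.1]. Speed limits (rad/s): [2.79, 2.79, 3.14, 3.14, 3.14, 3.14].

INTERFACE

Orientations are given as a unit quaternion [x, y, z, w].
In Python, from bench import read_state, get_image, camera_params, job_done gives the robot as it stands.
- The arm moves only by the tool send_rows, never from a script. Its arguments are lists of equal length, an entry for each row: "translation": the shift along the tool's x, y, z in m, a list of three; "yaw": the turn about the tool's z in degrees; "fingers": the closure in counts, from 0 (fully open) to 255 (shut). A call has 1 to 12 rows; each row is the pose to reach, as a shift and turn from the pose measured when the call began, along the tool's axes at that moment; what a row does not reach only later rows make up. A row lasts 1/10 s, in which the tool goes at most 50 mm and 8.59 degrees, less where a joint would pass 70% of its speed; a pose out of reach is approached as far as the arm can. A call with a gripper value outside its range is refused whole. The fingers move at their own pace and stop on an object; the grip force is fixed at half the most. Time passes only in rows, so rows that repeat a pose let the fingers close. It gives the time, the measured TCP pose, the force and the opening at its end, in the units of the state.
- read_state(): the state, without advancing time (a new reading comes with each control period).
- get_image(name): name is "side" or "top" or "wrist"; returns the picture (384x512x3 uint8, blue, green, red); there is no depth.
- camera_params(name): a dict with "mtx" (3x3 intrinsics, pixels), "rvec" (rotation vector, rad) and "tvec" (3), from world to camera coordinates, as OpenCV has them; the wrist camera has in their place "tool_from_camera" (4x4, takes a point from camera to tool coordinates, whose origin is the TCP and whose axes are the flange's). Camera axes: x right, y down, z forward; pixel columns grow to the right and rows downward; lengths in mm; the calibration is good to about 2 mm. A picture is of the moment at which its call begins: read the wrist's pose just before it. camera_params takes no time and is no camera call.
- job_done(): hands the job in, once; it reports no verdict.
The state is a dict: "clock": time; "joints": joint angles; "joint_vel": joint speeds; "joint_efforts": joint torques, N m; "position": TCP position; "ee_rot": TCP orientation; "contact_force": force on the tool from outside, world axes, zero at the start; "wrist_torque": the same for the moment, N m; "gripper_width": finger opening in mm.
Only numpy, scipy, OpenCV 4.12 (cv2) and the standard library are available. Lean on these libraries where they do the work, as an engineer would, in place of code of your own. Each camera call takes 0.05 s, during which the arm holds its last target.

TASK

The top sieve on the sieve shaker is stuck in the mouth of the sieve below, standing proud and a little crooked, with a band of its brass skirt still showing. Press it fully home by tapping its metal rim a few millimetres at a time on alternating sides, always where it stands highest, so that it goes in square and never cocks (no more than about 3 degrees off level); press on the rim only, not on the wire cloth. Once it sits flush all round, turn the selector on the control deck clockwise until its pointer clicks in at the red mark, let it go, and leave the other things on the desk where they are.

Things in the scene. Friction and masses are not known exactly. Their poses are not given: they have to be found in the camera images.
- sieve (a joint): Height (m) of the top sieve's middle above home: 0 = flush on the sieve below, 0.011 to 0.0135 at the start. Its skirt is a snug fit and drags evenly all round, so it stays where it is left. Pressing one place on the rim takes 8 to 10 N: that side sinks, the opposite side hardly moves or rises a little, the middle sinks about half the stroke. A 5 mm stroke changes the tilt by about 0.035 to 0.04 rad.
- rim_center (a point): Centre of the top sieve's rim, in the plane of the rim's upper face. The sieve is a round steel frame 152 mm across, rim band 7 mm wide; nothing is at this point, the brass wire cloth lies 26 mm below. The point's z axis is the sieve's own axis, its angle from vertical the tilt; x and y point to rim_far and rim_left. The sieve cannot be lifted out or spun.
- rim_far (a point): Middle of the rim's upper face, 72.5 mm from rim_center along its +x axis (away from the robot); moves with the sieve.
- rim_left (a point): The same, 72.5 mm along rim_center's +y axis.
- rim_near (a point): The same, 72.5 mm along -x (towards the robot).
- rim_right (a point): The same, 72.5 mm along -y (towards the control deck).
- seat (a point): Fixed to the shaker, on the stack's axis, 112 mm above the desk: the upper edge of the lower sieve, where the top sieve's shoulder must land (a side that lands stops hard). When home, the top sieve's rim is level 34 mm above it. The shaker is a white housing 170 x 330 mm, 50 mm high, fixed to the desk; its flat control deck with the selector lies 165 mm from this axis along -y.
- dial (a joint): Angle (rad) of the selector, growing clockwise from above. Seven positions 0.419 rad (24 degrees) apart, 0 to 2.513, each held by a spring ball detent (about 0.1 Nm to turn out of one; past half-way it falls into the next). The red mark is 1.676, the fifth position from the anticlockwise end. It starts one to three clicks short of it.
- dial_grip (a point): Selector, black: a bar 46 mm long, 14 mm wide, 26 mm high on a disc of 49 mm diameter; pinch the bar across its width. The point lies on the vertical turning axis: the bar's top is 11 mm above it, the disc's top 14 mm below it, the deck 20 mm below it. Its x axis runs along the bar to the end with the white pointer line. A dark plate round it bears six white marks and a broad red one.
- reagent_b: Bystander: white reagent bottle with blue cap, 50 mm across, 115 mm high, right of the shaker; origin at its underside. The monitor stands behind it (front edge about 0.6 m ahead of the robot): pass in front of it.
- spare_sieve: Bystander: loose spare sieve, 152 mm across, 47 mm high, lying on the desk left of the shaker; origin at its underside.
- tape_roll: Bystander: roll of brown tape lying flat, 96 mm across, 25 mm high; origin at its underside.

How it is judged (in metres and radians):
On the way, in this order (a step that is already met when the one before it is completed fails the run):
1. the top sieve is fully home and level (value of joint sieve below 0.0025 m and angle between rim_center's own z axis and vertical below 0.02 rad), for 0.3 s.
2. the selector stands at the red mark (value of joint dial between 1.556 and 1.796 rad), for 0.3 s.
At the end, for the whole second after the job is handed in: The top sieve is home (middle within 2.5 mm of flush, tilted less than 0.02 rad) and the selector rests in the position of the red mark (within 0.12 rad) (all of step 1 and all of step 2 and velocity of joint dial between -0.05 and 0.05 rad/s); the robot touches nothing.
It fails at once if the top sieve is cocked (tilted more than 0.06 rad, 3.4 degrees) (angle between rim_center's own z axis and vertical above 0.06 rad).
It fails at once if the wire cloth is pressed with more than 3 N (contact force between sieve_c0 and anything else above 3 N).
It fails at once if a bystander is shifted by more than 30 mm (distance of any of reagent_b, spare_sieve, tape_roll from where it was at the start of the episode above 0.03 m).
It also fails if it takes over 67 s, if anything falls off the work surface, if the arm or the gripper's body presses on something with over 40 N, if the wrist force passes 120 N, or if a joint passes its speed limit or range.

## Working session

There is one attempt and no reset: what is moved stays moved. The work goes in short steps, Python scripts to look and compute and a tool call to move; the robot and the scene stay as the last step left them, time stands still between calls to the robot, and variables do not carry over. Pictures are saved under pics/ and viewed, and the job is handed in when it is done.

Besides the shell and the picture viewer there is one more tool, called after "Call:" as a command line: name --pt "numbers of a row" for each row, then --argument value for the rest. send_rows: Moves the arm, as the interface text tells. Its arguments: {"type":"object","properties":{"translation":{"type":"array","items":{"type":"array","items":{"type":"number"}}},"yaw":{"type":"array","items":{"type":"number"}},"fingers":{"type":"array","items":{"type":"number"}}},"required":["translation","yaw","fingers"]}

```bash
ls; mkdir -p pics; python3 - <<'E'
from bench import *
import cv2
print(read_state())
for n in("side","top","wrist"):
    p=camera_params(n);print(n,p)
    cv2.imwrite(f"pics/{n}0.png",get_image(n))
E
```

```text
pics
{'clock': 0.0, 'joints': array([ 1.48761449e+00,  3.85566845e-01,  6.65376445e-03, -4.70534110e-04,
       -1.19399612e+00, -2.58594836e-01]), 'joint_vel': array([ 0.00145895, -0.00164551,  0.00191068, -0.00065858, -0.00088268,
       -0.00045008]), 'joint_efforts': array([-1.90055529e-03, -3.92289448e+01,  1.88396537e+01,  4.18609589e+00,
       -4.73615859e-03, -1.81720793e-06]), 'position': array([209.27446958, 588.32026952, 230.23052404]), 'ee_rot': array([ 9.85418749e-01, -1.70143248e-01, -1.25292480e-04,  1.07153164e-03]), 'contact_force': array([-0.61199924,  0.82915721, -0.2438953 ]), 'wrist_torque': array([ 0.00734181, -0.00628131,  0.03365069]), 'gripper_width': 85.45884252338058}
side {'mtx': array([[486.44195169,   0.        , 266.14757098],
       [  0.        , 486.44195169, 200.51924677],
       [  0.        ,   0.        ,   1.        ]]), 'rvec': array([ 2.05066911,  0.01429048, -0.02191864]), 'tvec': array([-531.9688891 ,  157.35289914, 1546.82569301])}
top {'mtx': array([[403.90466387,   0.        , 252.3684207 ],
       [  0.        , 403.90466387, 192.61290047],
       [  0.        ,   0.        ,   1.        ]]), 'rvec': array([ 2.13041574, -2.15180895,  0.1272442 ]), 'tvec': array([ 123.59605517,  515.7168263 , 1677.46279424])}
wrist {'mtx': array([[341.43944267,   0.        , 259.48648087],
       [  0.        , 341.43944267, 192.13941121],
       [  0.        ,   0.        ,   1.        ]]), 'tool_from_camera': array([[-3.41457867e-05, -9.44436322e-01, -3.28694437e-01,
         8.55536417e+01],
       [ 9.99999634e-01, -3.13375579e-04,  7.96537682e-04,
         6.05868417e-01],
       [-8.55283928e-04, -3.28694289e-01,  9.44435987e-01,
        -1.41646835e+02],
       [ 0.00000000e+00,  0.00000000e+00,  0.00000000e+00,
         1.00000000e+00]])}
```

View pics/side0.png

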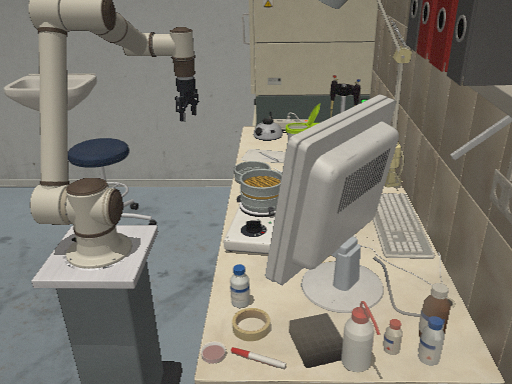

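View pics/top0.png

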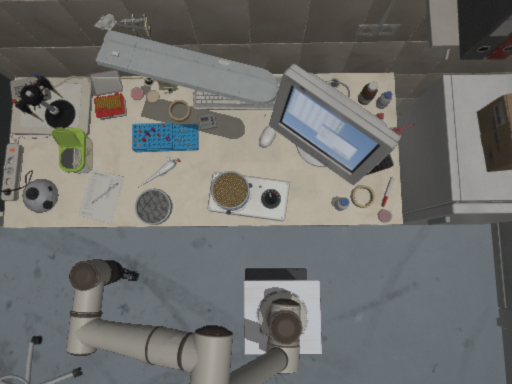

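View pics/wrist0.png

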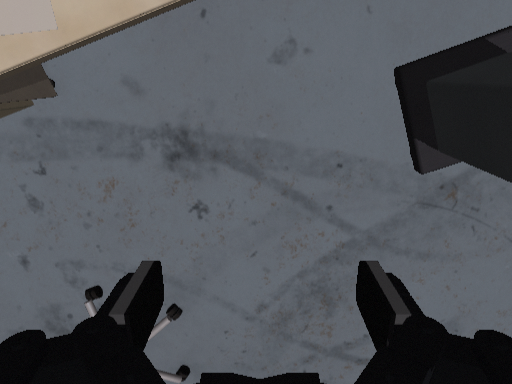

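```bash
cat > h.py <<'E'
import numpy as np, cv2
from scipy.spatial.transform import Rotation as R
from bench import *
def fixed(name):
    p=camera_params(name);Rm=cv2.Rodrigues(p['rvec'])[0];return p['mtx'],Rm.T,-Rm.T@p['tvec']
def wristcam(st):
    p=camera_params('wrist');T=p['tool_from_camera'];Rt=R.from_quat(st['ee_rot']).as_matrix()
    return p['mtx'],Rt@T[:3,:3],Rt@T[:3,3]+st['position']
def cast(cam,px,z):
    K,Rm,c=cam;px=np.atleast_2d(np.array(px,float))
    d=np.c_[(px[:,0]-K[0,2])/K[0,0],(px[:,1]-K[1,2])/K[1,1],np.ones(len(px))]@Rm.T
    return c+d*((z-c[2])/d[:,2])[:,None]
def proj(cam,P):
    K,Rm,c=cam;q=(np.atleast_2d(P)-c)@Rm;q=q@K.T;return q[:,:2]/q[:,2:]
def loctool(st,dw): # world vector mm -> tool m
    return np.round(R.from_quat(st['ee_rot']).inv().apply(dw)/1000,4)
E
python3 - <<'E'
from h import *
im=cv2.imread('pics/top0.png')
cv2.imwrite('pics/topc.png',cv2.resize(im[140:225,130:410],None,fx=2.8,fy=2.8,interpolation=cv2.INTER_CUBIC))
t=fixed('top');print(t[2])
print(cast(t,[231,190],158),cast(t,[270.5,198],76),cast(t,[[343,203],[362,197]],[60]),cast(t,[153,207],47))
for x,y in [(208,187),(288,180),(287,220),(210,213)]:print(cast(t,[x,y],50))
st=read_state();print(R.from_quat(st['ee_rot']).as_matrix().round(3), wristcam(st)[2])
im=cv2.imread('pics/side0.png')
cv2.imwrite('pics/sidec.png',cv2.resize(im[140:270,220:300],None,fx=4.5,fy=4.5,interpolation=cv2.INTER_CUBIC))
E
```

```text
[ 281.35806317   86.97125601 1734.47251254]
[[511.48128595 200.49232843 158.        ]] [[488.14545141  42.92389957  76.        ]] [[ 465.88035806 -258.0404169    60.        ]
 [ 490.11104226 -337.67775483   60.        ]] [[459.00347439 538.01733173  47.        ]]
[[541.18463942 305.62377197  50.        ]]
[[567.14021175 -32.72801545  50.        ]]
[[398.30252115 -25.07002051  50.        ]]
[[430.8630928  296.50878986  50.        ]]
[[ 0.942 -0.335 -0.   ]
 [-0.335 -0.942 -0.002]
 [ 0.     0.002 -1.   ]] [289.78325204 559.42011675 372.1453967 ]
```

View pics/topc.png

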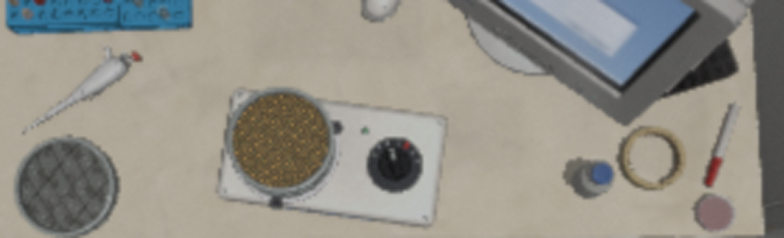

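View pics/sidec.png

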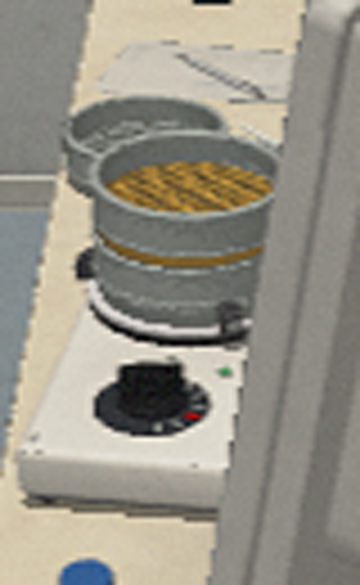

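```bash
python3 - <<'E'
from h import *
st=read_state();print(loctool(st,np.array([450,195,290])-st['position']))
E
```

```text
[ 0.3587  0.2901 -0.059 ]
```

Call:
send_rows --pt "0.03 0.024 -0.02" --pt "0.07 0.057 -0.04" --pt "0.11 0.09 -0.059" --pt "0.15 0.12 -0.059" --pt "0.19 0.153 -0.059" --pt "0.23 0.186 -0.059" --pt "0.27 0.218 -0.059" --pt "0.31 0.25 -0.059" --pt "0.34 0.275 -0.059" --pt "0.3587 0.29 -0.059" --pt "0.3587 0.29 -0.059" --pt "0.3587 0.29 -0.059" --yaw '[-2,-4,-6,-8,-10,-11,-11,-11,-11,-11,-11,-11]' --fingers '[255,255,255,255,255,255,255,255,255,255,255,255]'

```text
clock: 1.35
position: [450.1, 194.5, 289.7]
ee_rot: [0.997, -0.076, -0.0, 0.001]
contact_force: [-0.5, -0.5, -0.6]
gripper_width: -0.4
```

```bash
python3 - <<'E'
from h import *
st=read_state();np.savez('w1.npz',**{k:st[k] for k in('position','ee_rot')});im=get_image('wrist');cv2.imwrite('pics/w1.png',im)
print(st['position'],st['joint_vel'],st['contact_force'],st['gripper_width'],st['joints'])
E
```

```text
[450.10435231 194.45443753 289.72041872] [ 3.45570162e-02 -2.80175452e-06  1.27873915e-03  6.33283821e-04
 -4.80283805e-04 -2.23343532e-03] [-0.54171395 -0.45961389 -0.56592381] -0.4127023074132921 [ 7.40156547e-01  1.13962865e-01 -2.10598656e-01  6.16370492e-04
 -1.24813851e+00  6.78718464e-01]
```

View pics/w1.png

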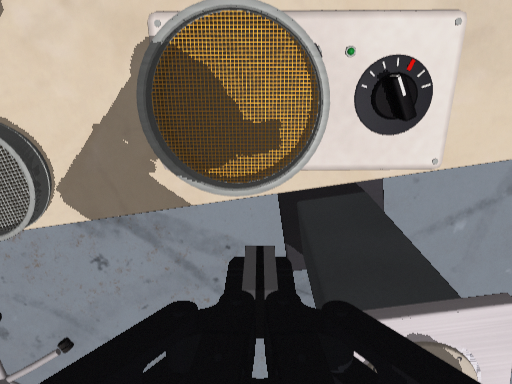

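```bash
python3 - <<'E'
from h import *
im=cv2.imread('pics/w1.png')
a=cv2.resize(im[0:200,130:340],None,fx=3,fy=3,interpolation=cv2.INTER_CUBIC)
b=cv2.resize(im[45:145,345:445],None,fx=6,fy=6,interpolation=cv2.INTER_CUBIC)
cv2.imwrite('pics/w1a.png',a);cv2.imwrite('pics/w1b.png',b)
E
```

```text
(no output)
```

View pics/w1a.png

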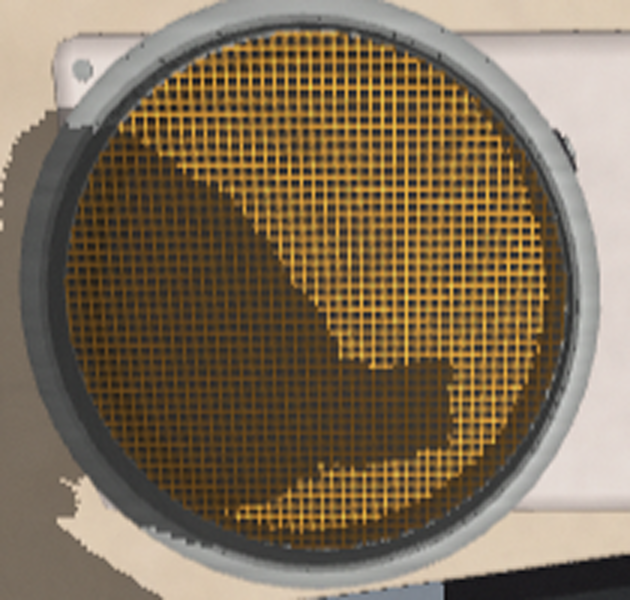

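View pics/w1b.png

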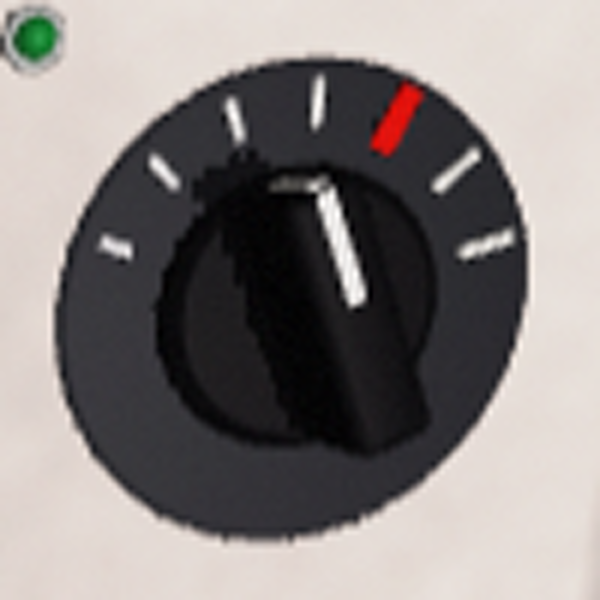

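```bash
python3 - <<'E'
from h import *
from scipy.optimize import least_squares
st=dict(np.load('w1.npz'));cam=wristcam(st);print('cam',cam[2])
im=cv2.imread('pics/w1.png').astype(np.float32)
hsv=cv2.cvtColor(im.astype(np.uint8),cv2.COLOR_BGR2HSV)
# radial profiles: b-r difference helps: steel is greyish blue, desk/white pinkish
d=im[:,:,0]-im[:,:,2]
c0=np.array([511,200.])
def fit(P):
    f=lambda q:np.hypot(P[:,0]-q[0],P[:,1]-q[1])-q[2]
    r=least_squares(f,[*c0,76],loss='soft_l1',f_scale=.7);return r.x,f(r.x)
outs=[]
for a in np.radians(np.arange(0,360,10)):
    rr=np.arange(60,90,.5)
    P=np.c_[c0[0]+rr*np.cos(a),c0[1]+rr*np.sin(a),np.full(len(rr),157.)]
    px=proj(cam,P).astype(np.float32)
    if px[:,1].min()<1:continue
    v=cv2.remap(d,px[:,:1],px[:,1:],cv2.INTER_LINEAR).ravel()
    # outer edge: last strong drop of d
    g=cv2.GaussianBlur(v.reshape(1,-1),(5,1),1).ravel();e=np.gradient(g)
    k=20+np.argmin(e[20:-2]);outs.append((np.degrees(a),rr[k],e[k],*P[k,:2]))
o=np.array(outs);print(o.round(1))
good=np.abs(o[:,2])>3
for z in(155,158,161):
    pp=proj(cam,np.c_[o[good,3:5],np.full(good.sum(),157.)])
    P=cast(cam,pp,z);q,res=fit(P);print(z,q.round(1),res.round(1))
# dial
zo=lambda X,Y:(345+X/6,45+Y/6)
t=cast(cam,[zo(322,188),zo(357,303)],81)
print('line',t)
m=cast(cam,[zo(115,246),zo(164,171),zo(235,118),zo(319,102),zo(398,118),zo(457,169),zo(487,245)],50.5)
(q,r)=cv2.minEnclosingCircle(m[:,:2].astype(np.float32));
f=lambda q:np.hypot(m[:,0]-q[0],m[:,1]-q[1])-q[2]
r=least_squares(f,[488,43,30]);print('dial c',r.x,r.fun.round(1))
print('mark az',np.degrees(np.arctan2(m[:,1]-r.x[1],m[:,0]-r.x[0])).round(1))
v=t[0]-t[1];print('pointer az',np.degrees(np.arctan2(v[1],v[0])))
E
```

```text
cam [534.58721203 181.08704891 431.3053445 ]
[[ 30.   87.5  -6.3 586.8 243.8]
 [ 40.   87.5  -7.7 578.  256.2]
 [ 50.   80.5  -7.6 562.7 261.7]
 [ 60.   80.5  -6.8 551.2 269.7]
 [ 70.   80.   -6.5 538.4 275.2]
 [ 80.   80.   -7.3 524.9 278.8]
 [ 90.   79.5  -6.8 511.  279.5]
 [100.   79.   -6.2 497.3 277.8]
 [110.   78.   -6.9 484.3 273.3]
 [120.   79.   -6.6 471.5 268.4]
 [130.   76.5  -9.1 461.8 258.6]
 [140.   75.5  -9.6 453.2 248.5]
 [150.   74.5  -9.2 446.5 237.2]
 [160.   74.   -8.9 441.5 225.3]
 [170.   73.   -7.9 439.1 212.7]
 [180.   72.   -9.1 439.  200. ]
 [190.   71.5  -9.9 440.6 187.6]
 [200.   71.   -9.4 444.3 175.7]
 [210.   70.5  -9.8 449.9 164.8]
 [220.   70.   -4.2 457.4 155. ]
 [230.   70.   -4.  466.  146.4]
 [240.   70.   -4.5 476.  139.4]
 [250.   70.   -4.7 487.1 134.2]
 [260.   70.5  -4.2 498.8 130.6]
 [270.   71.   -4.9 511.  129. ]
 [280.   71.5  -5.1 523.4 129.6]
 [290.   72.   -5.  535.6 132.3]
 [300.   74.   -4.7 548.  135.9]
 [310.   74.   -4.2 558.6 143.3]]
155 [514.2 204.5  76. ] [ 7.1  6.8 -0.4 -0.4 -0.7 -0.3 -0.2 -0.1 -0.3  1.6  0.  -0.  -0.1  0.3
  0.2 -0.   0.1  0.2  0.1 -0.1 -0.  -0.1 -0.3 -0.1 -0.1 -0.2 -0.4  0.8
 -0.1]
158 [514.4 204.3  75.2] [ 7.   6.7 -0.4 -0.4 -0.7 -0.3 -0.2 -0.1 -0.3  1.6  0.  -0.  -0.1  0.3
  0.2 -0.   0.1  0.2  0.1 -0.1 -0.  -0.1 -0.2 -0.1 -0.1 -0.2 -0.4  0.8
 -0.1]
161 [514.6 204.   74.4] [ 6.9  6.6 -0.4 -0.4 -0.7 -0.3 -0.2 -0.1 -0.3  1.6  0.  -0.  -0.1  0.3
  0.2 -0.   0.1  0.2  0.1 -0.1 -0.  -0.1 -0.2 -0.1 -0.1 -0.2 -0.4  0.8
 -0.1]
line [[510.91308361  46.78289524  81.        ]
 [491.9082575   41.39561757  81.        ]]
dial c [489.09094173  40.51035135  34.78019575] [ 0.  -0.1  0.2 -0.3  0.1  0.1 -0. ]
mark az [ 63.6  39.4  15.5  -8.6 -32.5 -56.2 -80.7]
pointer az 15.82638531009833
```

Call:
send_rows --pt "-0.0105 -0.0195 0.04" --pt "-0.0105 -0.0195 0.08" --pt "-0.0105 -0.0195 0.115" --pt "-0.0105 -0.0195 0.124" --pt "-0.0105 -0.0195 0.127" --pt "-0.0105 -0.0195 0.129" --pt "-0.0105 -0.0195 0.129" --yaw '[0,0,0,0,0,0,0]' --fingers '[255,255,255,255,255,255,255]'

```text
clock: 2.1
position: [443.1, 216.7, 162.3]
ee_rot: [0.997, -0.075, 0.001, -0.0]
contact_force: [-1.0, 0.0, 1.2]
gripper_width: -0.1
```

```bash
python3 - <<'E'
from h import *
im=get_image('wrist');cv2.imwrite('pics/w2.png',im);s=get_image('side');cv2.imwrite('pics/s2.png',cv2.resize(s[140:270,220:300],None,fx=4.5,fy=4.5,interpolation=cv2.INTER_CUBIC))
st=read_state();print(st['position'],st['contact_force'])
E
```

```text
[442.97069389 216.36684842 162.17517759] [ 0.00738644 -0.610386    0.80062368]
```

View pics/w2.png

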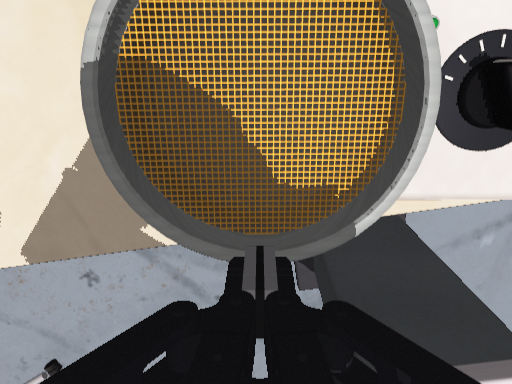

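View pics/s2.png

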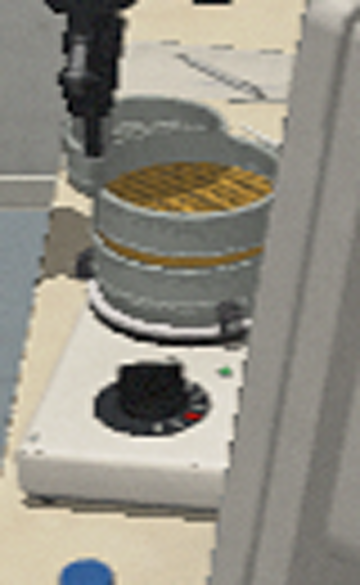

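Call:
send_rows --pt "0 0 0.002" --pt "0 0 0.002" --yaw '[0,0]' --fingers '[255,255]'

```text
clock: 2.4
position: [443.2, 216.5, 160.7]
ee_rot: [0.997, -0.075, 0.001, -0.001]
contact_force: [0.5, 0.6, -0.1]
gripper_width: 0.0
```

Call:
send_rows --pt "0 0 0.002" --pt "0 0 0.002" --yaw '[0,0]' --fingers '[255,255]'

```text
clock: 2.6
position: [443.1, 216.3, 158.6]
ee_rot: [0.997, -0.075, 0.001, -0.001]
contact_force: [0.5, -0.1, -0.6]
gripper_width: 0.3
```

Call:
send_rows --pt "0 0 -0.014" --pt "0.05 0 -0.014" --pt "0.1 0.001 -0.014" --pt "0.143 0.001 -0.014" --pt "0.145 0.001 -0.014" --pt "0.145 0.001 -0.006" --pt "0.145 0.001 -0.004" --pt "0.145 0.001 -0.004" --yaw '[0,0,0,0,0,0,0,0]' --fingers '[255,255,255,255,255,255,255,255]'

```text
clock: 3.4
position: [584.8, 193.7, 162.3]
ee_rot: [0.997, -0.075, 0.0, -0.0]
contact_force: [0.5, -0.4, -0.0]
gripper_width: -0.1
```

Call:
send_rows --pt "0.001 0 0.002" --pt "0.001 0 0.002" --yaw '[0,0]' --fingers '[255,255]'

```text
clock: 3.6
position: [585.1, 193.9, 160.5]
ee_rot: [0.997, -0.074, 0.0, -0.0]
contact_force: [-1.0, -0.2, -0.8]
gripper_width: -0.2
```

Call:
send_rows --pt "0 0 0.002" --pt "0 0 0.002" --yaw '[0,0]' --fingers '[255,255]'

```text
clock: 3.8
position: [584.7, 194.0, 158.5]
ee_rot: [0.997, -0.074, 0.0, -0.0]
contact_force: [0.1, 0.2, -0.5]
gripper_width: -0.1
```

Call:
send_rows --pt "0 0 -0.014" --pt "-0.035 -0.035 -0.014" --pt "-0.068 -0.069 -0.014" --pt "-0.071 -0.072 -0.014" --pt "-0.071 -0.072 -0.006" --pt "-0.071 -0.072 -0.003" --pt "-0.071 -0.072 -0.002" --yaw '[0,0,0,0,0,0,0]' --fingers '[255,255,255,255,255,255,255]'

```text
clock: 4.5
position: [525.3, 274.4, 159.5]
ee_rot: [0.997, -0.075, -0.001, 0.0]
contact_force: [0.7, -1.1, 0.4]
gripper_width: -0.0
```

Call:
send_rows --pt "0 0 0.0015" --pt "0 0 0.0015" --yaw '[0,0]' --fingers '[255,255]'

```text
clock: 4.7
position: [525.8, 273.7, 157.7]
ee_rot: [0.997, -0.076, -0.001, 0.001]
contact_force: [0.6, -0.1, 0.2]
gripper_width: 0.0
```

Call:
send_rows --pt "0 0 -0.014" --pt "0 0.047 -0.014" --pt "0 0.094 -0.014" --pt "-0.001 0.14 -0.014" --pt "-0.001 0.143 -0.014" --pt "-0.001 0.143 -0.007" --pt "-0.001 0.143 -0.004" --pt "-0.001 0.143 -0.003" --yaw '[0,0,0,0,0,0,0,0]' --fingers '[255,255,255,255,255,255,255,255]'

```text
clock: 5.5
position: [503.3, 133.2, 160.0]
ee_rot: [0.997, -0.075, -0.001, 0.001]
contact_force: [-0.1, -0.4, 0.0]
gripper_width: 0.1
```

Call:
send_rows --pt "0 0 0.0015" --pt "0 0 0.0015" --yaw '[0,0]' --fingers '[255,255]'

```text
clock: 5.7
position: [503.3, 133.9, 157.9]
ee_rot: [0.997, -0.075, -0.002, 0.001]
contact_force: [0.4, -0.3, 0.8]
gripper_width: -0.2
```

Call:
send_rows --pt "0 0 0.0015" --pt "0 0 0.0015" --yaw '[0,0]' --fingers '[255,255]'

```text
clock: 5.9
position: [503.4, 134.3, 156.3]
ee_rot: [0.997, -0.074, -0.002, 0.001]
contact_force: [0.3, -1.6, 0.2]
gripper_width: 0.0
```

Call:
send_rows --pt "0 0 0.0015" --pt "0 0 0.0015" --yaw '[0,0]' --fingers '[255,255]'

```text
clock: 6.1
position: [503.3, 134.3, 154.7]
ee_rot: [0.997, -0.074, -0.002, 0.001]
contact_force: [-0.2, -0.2, -0.4]
gripper_width: -0.1
```

```bash
python3 - <<'E'
from h import *
st=read_state();im=get_image('wrist');cv2.imwrite('pics/w3.png',im);s=get_image('side');cv2.imwrite('pics/s3.png',cv2.resize(s[140:270,220:300],None,fx=4.5,fy=4.5,interpolation=cv2.INTER_CUBIC))
np.savez('w3.npz',**{k:st[k] for k in('position','ee_rot')})
print(st['position'],st['contact_force'],st['wrist_torque'])
E
```

```text
[503.31028621 134.27014338 154.71668824] [-0.19850383 -0.21980926 -0.40121886] [ 0.02373275 -0.01699371  0.02716469]
```

View pics/w3.png

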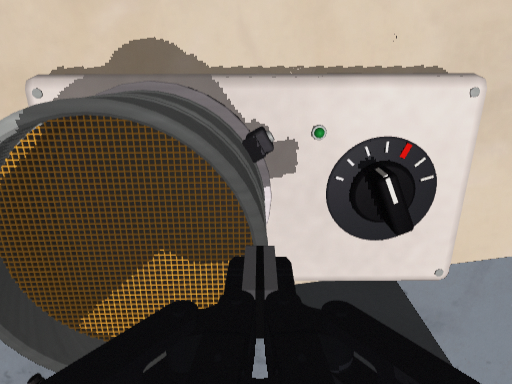

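View pics/s3.png

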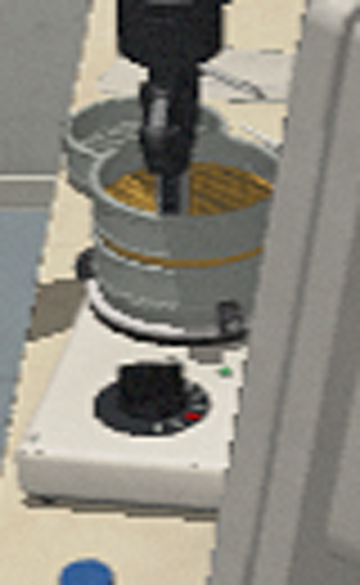

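```bash
python3 - <<'E'
from h import *
for n in('sidec','s2','s3'):
    im=cv2.imread(f'pics/{n}.png').astype(int)
    o=[]
    for X in range(105,265,20):
        col=im[222:275,X-4:X+5].mean(1)
        sat=np.clip((col[:,2]-col[:,0]),0,None)
        m=sat>25
        o.append((X,round(sat.sum()/100,1),int(m.sum()), round(float((np.arange(222,275)*sat).sum()/sat.sum()),1)))
    print(n,o)
E
```

```text
sidec [(105, np.float64(4.6), 8, 242.1), (125, np.float64(8.1), 12, 250.8), (145, np.float64(8.5), 12, 255.9), (165, np.float64(9.0), 11, 258.7), (185, np.float64(8.6), 12, 259.6), (205, np.float64(8.1), 11, 259.7), (225, np.float64(7.2), 10, 257.7), (245, np.float64(6.6), 9, 254.3)]
s2 [(105, np.float64(4.8), 8, 241.2), (125, np.float64(8.2), 12, 251.4), (145, np.float64(8.3), 11, 256.4), (165, np.float64(9.1), 11, 259.0), (185, np.float64(8.9), 12, 259.3), (205, np.float64(8.3), 11, 259.8), (225, np.float64(7.6), 10, 257.3), (245, np.float64(6.8), 10, 253.6)]
s3 [(105, np.float64(3.4), 5, 242.9), (125, np.float64(5.5), 8, 251.9), (145, np.float64(6.2), 8, 256.5), (165, np.float64(6.7), 8, 259.5), (185, np.float64(6.5), 8, 260.0), (205, np.float64(6.6), 8, 260.1), (225, np.float64(5.7), 9, 257.5), (245, np.float64(5.8), 9, 253.4)]
```

Call:
send_rows --pt "0 0 -0.014" --pt "0 -0.047 -0.014" --pt "0 -0.094 -0.014" --pt "0 -0.14 -0.012" --pt "0 -0.145 -0.008" --pt "0 -0.145 -0.004" --pt "0 -0.145 -0.002" --pt "0 -0.145 0" --pt "0 -0.145 0.001" --pt "0 -0.145 0.001" --yaw '[0,0,0,0,0,0,0,0,0,0]' --fingers '[255,255,255,255,255,255,255,255,255,255]'

```text
clock: 7.2
position: [524.8, 276.8, 153.5]
ee_rot: [0.997, -0.075, -0.002, 0.001]
contact_force: [0.8, 1.4, 2.0]
gripper_width: 0.2
```

```bash
cat > band.py <<'E'
from h import *
import sys
n=sys.argv[1]
st=read_state();print(st['position'],st['contact_force'],st['wrist_torque'])
s=get_image('side');im=cv2.resize(s[140:270,220:300],None,fx=4.5,fy=4.5,interpolation=cv2.INTER_CUBIC);cv2.imwrite(f'pics/{n}.png',im);im=im.astype(int)
for X in range(105,265,20):
        col=im[222:275,X-4:X+5].mean(1)
        sat=np.clip((col[:,2]-col[:,0]),0,None)
        print(X,round(float(sat.sum()/100),1),int((sat>25).sum()),end='; ')
E
python3 band.py s4
```

```text
[524.83830539 276.84293247 153.54534769] [0.76787816 1.37438095 2.00839792] [ 0.25912105  0.01023145 -0.05724011]
105 2.9 3; 125 5.9 9; 145 7.0 9; 165 7.3 10; 185 7.4 10; 205 6.9 9; 225 6.1 9; 245 5.6 8;
```

Call:
send_rows --pt "0 0 -0.014" --pt "0.036 0.036 -0.014" --pt "0.07 0.07 -0.012" --pt "0.074 0.073 -0.009" --pt "0.074 0.073 -0.006" --pt "0.074 0.073 -0.004" --pt "0.074 0.073 -0.002" --pt "0.074 0.073 0" --pt "0.074 0.073 0" --yaw '[0,0,0,0,0,0,0,0,0]' --fingers '[255,255,255,255,255,255,255,255,255]'

```text
clock: 8.15
position: [586.6, 194.4, 153.4]
ee_rot: [0.997, -0.074, -0.002, 0.001]
contact_force: [-0.3, -0.4, -0.3]
gripper_width: -0.1
```

```bash
python3 band.py s5
```

```text
[586.6478297  194.44188758 153.38636258] [-0.25495546 -0.377401   -0.28531581] [ 0.03182547  0.01478636 -0.02357627]
105 2.8 4; 125 5.8 9; 145 6.7 9; 165 6.6 9; 185 6.9 9; 205 6.1 8; 225 5.9 9; 245 5.5 8;
```

Call:
send_rows --pt "0 0 -0.014" --pt "-0.048 0 -0.014" --pt "-0.096 0.001 -0.014" --pt "-0.143 0.001 -0.012" --pt "-0.146 0.001 -0.008" --pt "-0.146 0.001 -0.005" --pt "-0.146 0.001 -0.002" --pt "-0.146 0.001 0" --pt "-0.146 0.001 0" --yaw '[0,0,0,0,0,0,0,0,0]' --fingers '[255,255,255,255,255,255,255,255,255]'

```text
clock: 9.1
position: [443.0, 214.9, 153.5]
ee_rot: [0.997, -0.075, -0.002, 0.001]
contact_force: [1.1, -0.7, 0.5]
gripper_width: 0.2
```

```bash
python3 band.py s6
```

```text
[443.0391332  214.94438278 153.48931499] [ 1.06688267 -0.74183502  0.51218549] [ 0.00905586 -0.01538963  0.00402635]
105 2.2 0; 125 5.1 7; 145 5.7 8; 165 5.8 8; 185 6.6 9; 205 6.0 7; 225 5.0 9; 245 5.5 9;
```

View pics/s6.png

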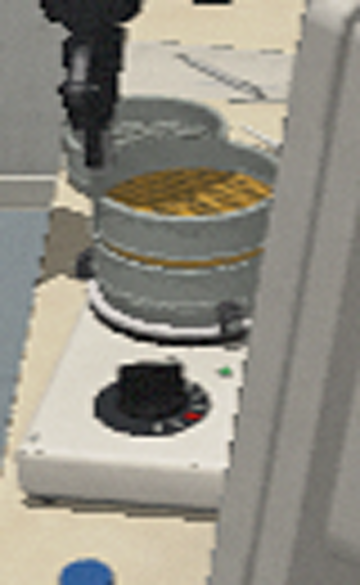

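Call:
send_rows --pt "0 0 -0.012" --pt "0.036 0.036 -0.012" --pt "0.07 0.07 -0.01" --pt "0.073 0.072 -0.006" --pt "0.073 0.072 -0.003" --pt "0.073 0.072 -0.001" --pt "0.073 0.072 0.001" --pt "0.073 0.072 0.003" --pt "0.073 0.072 0.003" --yaw '[0,0,0,0,0,0,0,0,0]' --fingers '[255,255,255,255,255,255,255,255,255]'

```text
clock: 10.05
position: [504.1, 133.5, 150.4]
ee_rot: [0.997, -0.074, -0.002, 0.001]
contact_force: [-0.7, -0.1, -0.0]
gripper_width: 0.2
```

```bash
python3 band.py s7
```

```text
[504.05651929 133.53392684 150.43799554] [-0.67329966 -0.06072483 -0.02969929] [ 0.02597124 -0.03300949 -0.03334562]
105 1.3 0; 125 1.8 0; 145 2.1 2; 165 2.5 0; 185 2.4 2; 205 2.9 3; 225 2.3 3; 245 2.8 3;
```

Call:
send_rows --pt "0 0 -0.014" --pt "0 -0.047 -0.014" --pt "0 -0.094 -0.014" --pt "0 -0.14 -0.01" --pt "0 -0.144 -0.006" --pt "0 -0.144 -0.003" --pt "0 -0.144 -0.001" --pt "0 -0.144 0" --pt "0 -0.144 0" --yaw '[0,0,0,0,0,0,0,0,0]' --fingers '[255,255,255,255,255,255,255,255,255]'

```text
clock: 11.0
position: [525.2, 274.8, 150.2]
ee_rot: [0.997, -0.075, -0.002, 0.001]
contact_force: [-0.3, 0.6, 0.2]
gripper_width: 0.1
```

```bash
python3 band.py s8
```

```text
[525.18464904 274.79413022 150.19815327] [-0.3018479   0.57626645  0.17721358] [ 0.06260065 -0.03665443  0.04172074]
105 1.0 0; 125 2.2 0; 145 2.2 1; 165 2.5 2; 185 2.8 4; 205 2.6 0; 225 2.0 2; 245 2.2 0;
```

Call:
send_rows --pt "0 0 -0.014" --pt "0.036 0.036 -0.014" --pt "0.07 0.069 -0.01" --pt "0.073 0.072 -0.006" --pt "0.073 0.072 -0.004" --pt "0.073 0.072 -0.002" --pt "0.073 0.072 0" --pt "0.073 0.072 0" --yaw '[0,0,0,0,0,0,0,0]' --fingers '[255,255,255,255,255,255,255,255]'

```text
clock: 11.85
position: [586.0, 193.5, 150.0]
ee_rot: [0.997, -0.074, -0.002, 0.001]
contact_force: [0.4, 0.8, -0.6]
gripper_width: -0.0
```

Call:
send_rows --pt "0 0 -0.014" --pt "-0.048 0 -0.014" --pt "-0.096 0.001 -0.014" --pt "-0.143 0.001 -0.01" --pt "-0.146 0.001 -0.006" --pt "-0.146 0.001 -0.003" --pt "-0.146 0.001 -0.001" --pt "-0.146 0.001 0" --pt "-0.146 0.001 0" --yaw '[0,0,0,0,0,0,0,0,0]' --fingers '[255,255,255,255,255,255,255,255,255]'

```text
clock: 12.75
position: [442.3, 214.1, 150.3]
ee_rot: [0.997, -0.075, -0.002, 0.001]
contact_force: [-0.2, -0.2, -0.4]
gripper_width: 0.1
```

```bash
python3 band.py s9
```

```text
[442.31873579 214.14958722 150.27661921] [-0.21383739 -0.1712576  -0.43414347] [0.01221781 0.01434606 0.01152255]
105 1.2 0; 125 1.4 0; 145 2.4 2; 165 2.3 0; 185 2.8 4; 205 2.0 0; 225 1.2 0; 245 2.1 0;
```

Call:
send_rows --pt "0 0 -0.012" --pt "0.036 0.036 -0.012" --pt "0.07 0.069 -0.01" --pt "0.073 0.071 -0.006" --pt "0.073 0.071 -0.003" --pt "0.073 0.071 -0.001" --pt "0.073 0.071 0.001" --pt "0.073 0.071 0.003" --pt "0.073 0.071 0.003" --yaw '[0,0,0,0,0,0,0,0,0]' --fingers '[255,255,255,255,255,255,255,255,255]'

```text
clock: 13.7
position: [503.5, 133.7, 147.2]
ee_rot: [0.997, -0.074, -0.002, 0.001]
contact_force: [0.3, 0.3, -0.1]
gripper_width: -0.0
```

Call:
send_rows --pt "0 0 -0.014" --pt "0 -0.047 -0.014" --pt "0 -0.094 -0.014" --pt "0 -0.14 -0.01" --pt "0 -0.144 -0.006" --pt "0 -0.144 -0.003" --pt "0 -0.144 -0.001" --pt "0 -0.144 0" --pt "0 -0.144 0" --yaw '[0,0,0,0,0,0,0,0,0]' --fingers '[255,255,255,255,255,255,255,255,255]'

```text
clock: 14.6
position: [524.7, 275.1, 147.2]
ee_rot: [0.997, -0.075, -0.002, 0.001]
contact_force: [0.7, 0.4, 1.2]
gripper_width: 0.1
```

Call:
send_rows --pt "0 0 -0.014" --pt "0.036 0.036 -0.014" --pt "0.07 0.069 -0.01" --pt "0.073 0.072 -0.006" --pt "0.073 0.072 -0.004" --pt "0.073 0.072 -0.002" --pt "0.073 0.072 0" --pt "0.073 0.072 0" --yaw '[0,0,0,0,0,0,0,0]' --fingers '[255,255,255,255,255,255,255,255]'

```text
clock: 15.4
position: [585.4, 193.8, 146.9]
ee_rot: [0.997, -0.074, -0.002, 0.001]
contact_force: [-0.4, 0.3, -0.6]
gripper_width: -0.1
```

Call:
send_rows --pt "0 0 -0.014" --pt "-0.048 0 -0.014" --pt "-0.096 0.001 -0.014" --pt "-0.143 0.001 -0.01" --pt "-0.146 0.001 -0.006" --pt "-0.146 0.001 -0.003" --pt "-0.146 0.001 -0.001" --pt "-0.146 0.001 0" --pt "-0.146 0.001 0" --yaw '[0,0,0,0,0,0,0,0,0]' --fingers '[255,255,255,255,255,255,255,255,255]'

```text
clock: 16.3
position: [441.7, 214.4, 147.2]
ee_rot: [0.997, -0.074, -0.002, 0.001]
contact_force: [0.2, -0.6, -0.2]
gripper_width: 0.3
```

```bash
python3 band.py s10
```

```text
[441.74080345 214.41304959 147.24434701] [ 0.20715622 -0.63294205 -0.1731902 ] [ 0.02542988 -0.02248605 -0.05825398]
105 1.1 0; 125 1.0 0; 145 1.4 0; 165 1.8 2; 185 3.5 4; 205 2.7 3; 225 1.9 1; 245 0.9 0;
```

View pics/s10.png

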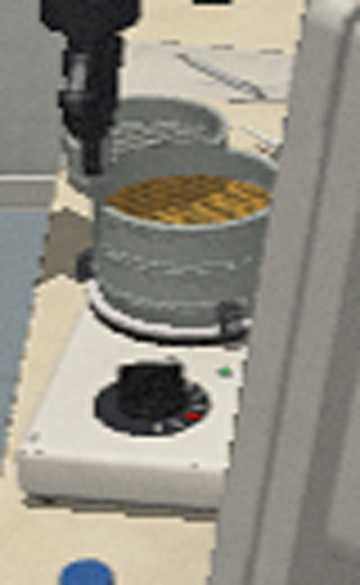

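Call:
send_rows --pt "0 0 -0.012" --pt "0.036 0.036 -0.012" --pt "0.07 0.069 -0.01" --pt "0.073 0.071 -0.006" --pt "0.073 0.071 -0.003" --pt "0.073 0.071 -0.001" --pt "0.073 0.071 0.001" --pt "0.073 0.071 0.002" --pt "0.073 0.071 0.002" --yaw '[0,0,0,0,0,0,0,0,0]' --fingers '[255,255,255,255,255,255,255,255,255]'

```text
clock: 17.25
position: [503.0, 133.6, 145.8]
ee_rot: [0.997, -0.074, -0.002, 0.002]
contact_force: [-0.5, -2.6, 4.5]
gripper_width: -0.1
```

Call:
send_rows --pt "0 0 -0.012" --pt "0 -0.047 -0.012" --pt "0 -0.094 -0.012" --pt "0 -0.14 -0.01" --pt "0 -0.144 -0.006" --pt "0 -0.144 -0.003" --pt "0 -0.144 -0.001" --pt "0 -0.144 0" --pt "0 -0.144 0" --yaw '[0,0,0,0,0,0,0,0,0]' --fingers '[255,255,255,255,255,255,255,255,255]'

```text
clock: 18.15
position: [524.1, 275.3, 145.9]
ee_rot: [0.997, -0.074, -0.002, 0.001]
contact_force: [-0.4, 0.5, 2.1]
gripper_width: -0.1
```

Call:
send_rows --pt "0 0 -0.012" --pt "0.036 0.036 -0.012" --pt "0.07 0.069 -0.01" --pt "0.073 0.072 -0.006" --pt "0.073 0.072 -0.004" --pt "0.073 0.072 -0.002" --pt "0.073 0.072 0" --pt "0.073 0.072 0" --yaw '[0,0,0,0,0,0,0,0]' --fingers '[255,255,255,255,255,255,255,255]'

```text
clock: 18.95
position: [585.1, 194.1, 146.0]
ee_rot: [0.997, -0.073, -0.002, 0.001]
contact_force: [-0.5, -0.8, 0.6]
gripper_width: 0.0
```

Call:
send_rows --pt "0 0 -0.012" --pt "-0.048 0 -0.012" --pt "-0.096 0.001 -0.012" --pt "-0.142 0.001 -0.01" --pt "-0.145 0.001 -0.006" --pt "-0.145 0.001 -0.003" --pt "-0.145 0.001 -0.001" --pt "-0.145 0.001 0" --pt "-0.145 0.001 0" --yaw '[0,0,0,0,0,0,0,0,0]' --fingers '[255,255,255,255,255,255,255,255,255]'

```text
clock: 19.85
position: [442.4, 214.3, 146.1]
ee_rot: [0.997, -0.074, -0.002, 0.002]
contact_force: [0.0, 0.3, 0.7]
gripper_width: 0.1
```

```bash
python3 band.py s11
```

```text
[442.38825411 214.28438736 146.12354324] [0.03772088 0.27899829 0.67070024] [-0.05482911 -0.05268274  0.02031409]
105 0.9 0; 125 1.1 0; 145 1.6 1; 165 3.1 4; 185 4.5 4; 205 2.7 3; 225 1.8 1; 245 1.1 0;
```

Call:
send_rows --pt "0 0 0.0015" --pt "0 0 0.002" --pt "0 0 0.002" --yaw '[0,0,0]' --fingers '[255,255,255]'

```text
clock: 20.2
position: [442.5, 214.2, 145.4]
ee_rot: [0.997, -0.074, -0.002, 0.002]
contact_force: [-4.7, -0.2, 8.2]
gripper_width: -0.2
```

Call:
send_rows --pt "0 0 -0.012" --pt "0.048 0 -0.012" --pt "0.096 -0.001 -0.012" --pt "0.142 -0.001 -0.01" --pt "0.145 -0.001 -0.006" --pt "0.145 -0.001 -0.003" --pt "0.145 -0.001 0" --pt "0.145 -0.001 0.001" --pt "0.145 -0.001 0.001" --yaw '[0,0,0,0,0,0,0,0,0]' --fingers '[255,255,255,255,255,255,255,255,255]'

```text
clock: 21.1
position: [586.0, 193.7, 145.6]
ee_rot: [0.997, -0.073, -0.001, 0.002]
contact_force: [2.3, -3.4, 3.5]
gripper_width: 0.0
```

Call:
send_rows --pt "0 0 -0.012" --pt "-0.036 -0.036 -0.012" --pt "-0.07 -0.07 -0.01" --pt "-0.073 -0.073 -0.006" --pt "-0.073 -0.073 -0.003" --pt "-0.073 -0.073 0" --pt "-0.073 -0.073 0.001" --pt "-0.073 -0.073 0.001" --yaw '[0,0,0,0,0,0,0,0]' --fingers '[255,255,255,255,255,255,255,255]'

```text
clock: 21.9
position: [524.7, 276.4, 145.7]
ee_rot: [0.997, -0.074, -0.0, 0.001]
contact_force: [-3.4, 2.2, 5.1]
gripper_width: 0.3
```

Call:
send_rows --pt "0 0 -0.012" --pt "0 0.047 -0.012" --pt "0 0.094 -0.012" --pt "0 0.141 -0.01" --pt "0 0.144 -0.006" --pt "0 0.144 -0.003" --pt "0 0.144 0" --pt "0 0.144 0.001" --pt "0 0.144 0.001" --yaw '[0,0,0,0,0,0,0,0,0]' --fingers '[255,255,255,255,255,255,255,255,255]'

```text
clock: 22.8
position: [504.4, 134.2, 145.8]
ee_rot: [0.997, -0.073, -0.0, 0.002]
contact_force: [-0.2, -3.9, 4.8]
gripper_width: 0.3
```

```bash
python3 - <<'E'
from h import *
st=read_state();print(st['position'],st['joints'])
az=lambda st:np.degrees(np.arctan2(*R.from_quat(st['ee_rot']).as_matrix()[[1,0],0]))
print('toolx az',az(st))
print(loctool(st,np.array([489.1,40.5,200])-st['position']))
E
```

```text
[504.35536162 134.21396918 145.75452794] [ 0.57281888  0.29352595 -0.36553694  0.00327812 -0.91385557  0.85035037]
toolx az -8.343537076850483
[-0.0015  0.0951 -0.0539]
```

Call:
send_rows --pt "0 0 -0.03" --pt "0 0.02 -0.054" --pt "0 0.055 -0.054" --pt "-0.001 0.085 -0.054" --pt "-0.0015 0.095 -0.054" --pt "-0.0015 0.095 -0.02" --pt "-0.0015 0.095 0.015" --pt "-0.0015 0.095 0.036" --pt "-0.0015 0.095 0.036" --yaw '[0,-6,-12,-18,-24,-24,-24,-24,-24]' --fingers '[255,0,0,0,0,0,0,0,0]'

```text
clock: 23.7
position: [487.3, 40.5, 107.1]
ee_rot: [0.991, 0.137, -0.004, 0.002]
contact_force: [-0.7, -0.3, -0.6]
gripper_width: 85.5
```

```bash
python3 - <<'E'
from h import *
st=read_state();im=get_image('wrist');cv2.imwrite('pics/w4.png',im)
print(st['position'],st['gripper_width'],np.degrees(np.arctan2(*R.from_quat(st['ee_rot']).as_matrix()[[1,0],0])))
np.savez('w4.npz',**{k:st[k] for k in('position','ee_rot')})
print(loctool(st,np.array([489.1,40.5,60])-st['position']))
E
python3 band.py s12
```

```text
[487.30831024  40.50752025 107.07870326] 85.49117892794244 15.69770812747523
[0.0021 0.0003 0.0471]
[488.85598919  40.87783555 109.02189809] [0.40706056 0.05796396 0.28170675] [ 0.02691463 -0.01007091 -0.02208065]
105 1.0 0; 125 0.4 0; 145 0.0 0; 165 0.0 0; 185 0.4 0; 205 2.4 3; 225 1.8 1; 245 0.9 0;
```

View pics/w4.png

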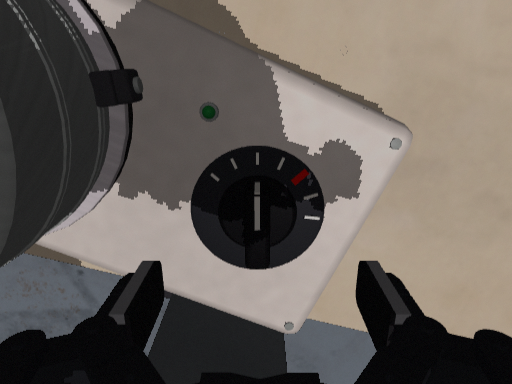

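View pics/s12.png

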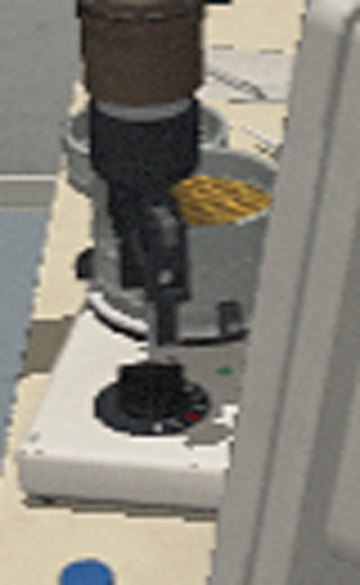

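Call:
send_rows --pt "0 0 0.02" --pt "0 0 0.036" --pt "0 0 0.045" --pt "0 0 0.047" --pt "0 0 0.047" --pt "0 0 0.047" --pt "0 0 0.047" --pt "0 0 0.047" --pt "0 0 0.047" --pt "0 0 0.047" --yaw '[0,0,0,0,0,0,0,0,0,0]' --fingers '[0,0,0,0,255,255,255,255,255,255]'

```text
clock: 24.8
position: [489.9, 42.2, 64.0]
ee_rot: [0.991, 0.137, 0.0, 0.001]
contact_force: [-4.4, 5.4, 4.8]
gripper_width: 12.4
```

Call:
send_rows --pt "0 0 0" --pt "0 0 0" --pt "0 0 0" --pt "0 0 0" --pt "0 0 0" --pt "0 0 0" --pt "0 0 0" --pt "0 0 0" --pt "0 0 0" --pt "0 0 0" --pt "0 0 0" --yaw '[5,10,15,20,25,30,35,40,45,48,48]' --fingers '[255,255,255,255,255,255,255,255,255,255,255]'

```text
clock: 25.9
position: [489.6, 42.2, 64.1]
ee_rot: [0.961, -0.278, 0.0, 0.001]
contact_force: [-1.0, 0.5, 0.5]
gripper_width: 12.6
```

```bash
python3 - <<'E'
from h import *
st=read_state();im=get_image('wrist');cv2.imwrite('pics/w5.png',im)
print(st['position'],st['gripper_width'],st['contact_force'],st['wrist_torque'],np.degrees(np.arctan2(*R.from_quat(st['ee_rot']).as_matrix()[[1,0],0])))
E
```

```text
[489.63197674  42.15927288  64.06666384] 12.554280670361734 [-1.03548587  0.45308517  0.52364209] [-0.12901822  0.2158418   0.00716185] -32.259053626999886
```

View pics/w5.png

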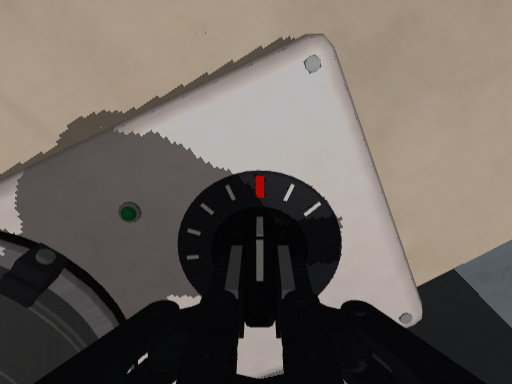

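Call:
send_rows --pt "0 0 0" --pt "0 0 0" --pt "0 0 0" --pt "0 0 0" --pt "0 0 0" --pt "0 0 -0.02" --pt "0 0 -0.05" --pt "0 0 -0.09" --pt "0 0 -0.13" --pt "0 0 -0.17" --pt "-0.03 0 -0.21" --pt "-0.05 0 -0.23" --yaw '[0,0,0,0,0,0,0,0,0,0,0,0]' --fingers '[0,0,0,0,0,0,0,0,0,0,0,0]'

```text
clock: 27.15
position: [447.6, 69.7, 297.7]
ee_rot: [0.961, -0.278, 0.003, -0.001]
contact_force: [0.1, 0.6, 0.1]
gripper_width: 85.1
```

Call:
send_rows --pt "-0.03 0 0" --pt "-0.04 0 0" --pt "-0.04 0 0" --pt "-0.04 0 0" --yaw '[0,0,0,0]' --fingers '[0,0,0,0]'

```text
clock: 27.55
position: [414.0, 90.9, 297.1]
ee_rot: [0.961, -0.277, 0.002, -0.0]
contact_force: [0.0, -0.8, -1.1]
gripper_width: 85.4
```

```bash
python3 band.py s13; python3 - <<'E'
from h import *
st=read_state();im=get_image('wrist');cv2.imwrite('pics/w6.png',im);t=get_image('top');cv2.imwrite('pics/t6.png',cv2.resize(t[140:225,130:410],None,fx=2.8,fy=2.8,interpolation=cv2.INTER_CUBIC))
np.savez('w6.npz',**{k:st[k] for k in('position','ee_rot')})
print(st['position'],st['joint_vel'].round(3))
E
```

```text
[413.97142158  90.91531742 297.05866441] [ 0.03326659 -0.78100118 -1.14190396] [ 0.04736457 -0.02048077  0.00623587]
105 0.9 0; 125 1.0 0; 145 0.9 0; 165 2.3 3; 185 3.2 4; 205 2.4 3; 225 1.7 1; 245 1.0 0; [414.18540762  90.80217111 296.88688468] [-0.007  0.011  0.004 -0.    -0.001 -0.004]
```

View pics/w6.png

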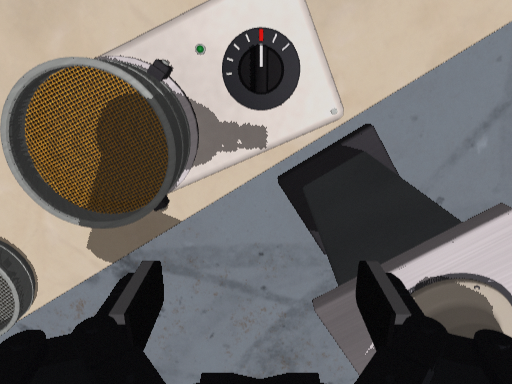

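View pics/t6.png

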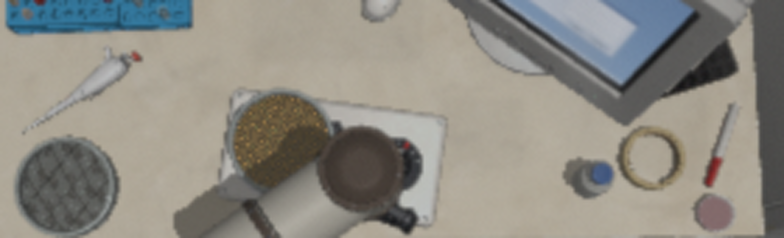

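View pics/s13.png

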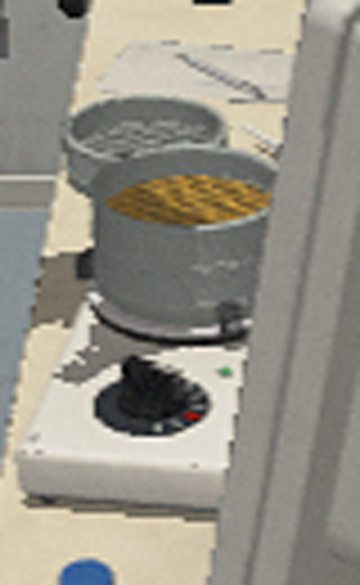

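```bash
python3 -c "
from bench import *
print(job_done())"
```

```text
the job is handed in; nothing more can be done
None
```

The sieve is pressed home and the selector is on the red mark. I handed the job in at about 27.7 s of the 67 s allowed; it reports no verdict.

**What I did:** I tapped the sieve's rim right, left, far and near in turn, lowering each side about 3 mm per round. A last, firmer round followed on all four sides. Then I pinched the selector bar, turned it 48° clockwise (two clicks) to the red mark, released it and backed away.

**Last checks:**
- **Sieve:** The final presses stopped hard at tip heights of 145.4–145.8 mm on all four sides, against an expected 146 mm, and the force rose to 3.5–8 N. No brass band shows in the side view.
- **Selector:** The white pointer line is in line with the red mark, and the jaws are open and clear of it.
- **Bystanders:** The bottle, spare sieve and tape roll look unmoved in the top view.

**Checks that failed or disagreed:**
- **First probes:** They were meant only to feel the rim, but the force reading stayed near zero even when the sieve moved. The first strokes, at least on the right side, were therefore unplanned, so I went by commanded heights and the brass band instead.
- **Highest side first:** I could not measure which side stood highest before each tap, so I used a fixed alternating order.
- **Tilt:** I did not measure it directly on the way; the height differences suggest it stayed near 0.03 rad or less.
- **Brass readout:** The colour measure did not go to zero at the end (about 1–3), which I took to be other coloured pixels in its window, since the picture shows no band.

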